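Balance and start the bottle rotator

ROBOT

A 7-joint arm with a two-finger parallel gripper is mounted at the origin on the work surface. World frame = base frame: x ahead of the robot, y to its left, z up, the work surface at z = 0. Lengths are in mm, angles in rad, forces in N, time in s.
With the tool pointing down it reaches from about 400 to 850 mm from the base axis. Payload 10.4 kg.
Tool frame: the origin (TCP) lies at the very end of the fingers, on their centre line; the grasp point (between the pads) lies behind it (pinch_z is the z of the grasp point in the tool frame, in mm); z points along the fingers, y is the line along which they close (so a half turn about z gives the same grasp; the last joint's range is limited). The gripper opens to 85 mm and grips with 20 to 120 N. Pads are 22 mm wide; open, the fingers measure 114 mm over their backs; the gripper's body (76 mm by 85 mm) begins 54 mm behind the grasp point. The pads swing forward as they close: fully open they stand 13 mm farther back than shut.
Start: joints at [-1.194, 0.332, -0.065, 1.46, 0.022, 1.35, -0.088], TCP at [243.261, 575.739, 231.338] pointing down, gripper open.
Joint ranges: [-2.6, 2.6], [-0.5, 2.12], [-1.47, 1.34], [0.16, 2.42], [-1.27, 4.41], [0.06, 2.06], [-2.6, 2.6]. Speed limits (rad/s): [2.22, 2.22, 2.79, 2.79, 3.14, 3.14, 3.14].

INTERFACE

Orientations are given as a unit quaternion [w, x, y, z].
In Python, from plant import * gives the robot as it stands.
- The arm moves only by the tool arm_command, never from a script. Its argument "rows" is a list of rows, each a list of 7 numbers: the shift along the tool's x, y, z each as a share of 12 cm, from -1 to 1, then the turn, a rotation vector about the tool's x, y, z each as a share of 180 degrees, from -1 to 1, then the closure, from 0 (fully open) to 1 (shut). In form: [[tx, ty, tz, ax, ay, az, gripper], ...]. A call has 1 to 5 rows; each row is the pose to reach, as a shift and turn from the pose commanded when the call began, along the tool's axes at that moment, turning the shorter way round; what a row does not reach only later rows make up. A row lasts 1/10 s, in which the tool goes at most 50 mm and 8.59 degrees, less where a joint would pass 70% of its speed; a pose out of reach is approached as far as the arm can. A call with a number of a shift or a turn outside -1 to 1 is refused whole. A call with a gripper value outside its range is refused whole. The fingers move at their own pace and stop on an object; "newtons" is the grip in N (left out, the last holds). Time passes only in rows, so rows that repeat a pose let the fingers close. It gives the time, the measured TCP pose, the force, the opening and the grip force at its end, in the units of the state.
- read_state(): the state, without advancing time (a new reading comes with each control period).
- grab_frame(name): name is "scene" or "side" or "wrist"; returns a dict with "pixels" (420x560x3 uint8, red, green, blue), "fx", "fy", "cx", "cy" (pixels), "distortion" ([k1, k2, p1, p2, k3] as OpenCV has them; the pictures are not rectified), "R" (3x3) and "t" (3): a world point X has camera coordinates R X + t. Camera axes: x right, y down, z forward; pixel columns grow to the right and rows downward; lengths in mm; the calibration is good to about 2 mm. A picture is of the moment at which its call begins. There is no depth.
- finish_job(): hands the job in; it is judged then, once.
The state is a dict: "t": time; "joints": joint angles; "dq": joint speeds; "joint_torque": joint torques, N m; "eef_pos": TCP position; "tool_rot": TCP orientation; "contact_force": force on the tool from outside, world axes, zero at the start; "ft_torque": the same for the moment, N m; "opening": finger opening in mm; "grasp_force": force on a finger pad.
Only numpy, scipy, OpenCV 4.12 (cv2) and the standard library are available. Lean on these libraries where they do the work, as an engineer would, in place of code of your own. Each camera call takes 0.05 s, during which the arm holds its last target. There are 200 camera calls.

TASK

Balance the bench rotator before it runs: take the empty bottle with the orange caps out of the bottle rest and press it into the free spring clips on top of the rotor, opposite the blue-capped bottle carried underneath, until it snaps fully home in both clips; it is glass, so never let it drop. Let go of it, then switch the rotator on by pressing the green-marked end of its rocker switch right down. Leave the blue-capped bottle in the rest and the glassware and wash bottle where they stand.

Things in the scene. Friction and masses are not known exactly. Their poses are not given: they have to be found in the camera images.
- blank_center (a point): centre of the empty glass bottle with two orange caps, lying along this point's x axis; ends alike. 200 mm long: clear glass tube 35 mm in diameter over the middle 150 mm, then at each end a cap 25 mm long, 42 mm in diameter, rims chamfered. 0.1 to 0.21 kg. It lies level in one of the rest's two berths, centre 45 mm above the bench; grip it round the glass at mid-length, from above.
- sample_center (a point): centre of the bottle with two blue caps in the other berth of the rest: same size and shape, x axis along it. To be left alone.
- rest: grey plastic bottle rest, fixed, 190 x 176 mm, base 8 mm thick; origin under its centre on the bench. Two berths along its x axis, at y = -46 and +46 mm, each with V supports 10 mm thick at x = -55 and +55 mm (tops 45 mm above the bench), open between them. Which bottle lies in which berth varies.
- rotator: white bench rotator, fixed, 170 x 372 mm, left or right of the rest; origin on the bench under its middle, y along the rotor. Base 30 mm high, motor housing 150 x 108 mm at y = -132 (top 155), bearing upright at y = 172 (top 145). Rotor axis 130 mm up; discs 80 mm across at y = -12 and 112 bear clips at top, bottom and sides. A blue-capped bottle is fixed in the bottom clips; the rotor does not turn.
- top_clips (a point): middle of the free place on top of the rotor, where the centre of the seated bottle belongs, 195 mm above the bench. y runs along the rotor and the seated bottle, z is up. Two spring clips 14 mm wide stand at y = -62 and +62 mm; the caps go just outside them, with 6 mm of play each way. Between the clips it is open down to the 12 mm spindle, 65 mm below this point.
- clip_a (a point): middle of the clip at y = -62 mm, on the axis of the seated bottle. Each clip has two sprung steel jaws, at -x and +x, with flared lips upwards: 46 mm apart at the tops (25 mm above this point), narrowing to 25 mm at 12 mm above, then widening round the glass.
- clip_b (a point): the same of the clip at y = +62 mm. Push the glass straight down between the lips: they start to spread when its axis is about 25 mm above this point, the push rises to some 12 to 18 N in all, eases off from 12 mm on, then they close over the glass and draw it onto its saddles. The bottle's weight alone does not open them.
- power (a joint): rocker switch on top of the motor housing, hinge angle in rad: 0 = off (green-marked end up), 0.36 = on (green-marked end fully down). It stays where it is left and yields to about 4 N on the green end.
- power_green_end (a point): point on the top face of the green-marked end of the black rocker switch (52 x 28 mm, hinged across its middle), 17 mm from the hinge, towards the rotator's -x; 170 mm above the bench when off. It goes down 6 mm when switched on.
- flask_mid (a point): conical glass flask, 85 mm across at the foot, 140 mm high, upright on the bench; point half-way up. To be left alone.
- beaker_mid (a point): glass beaker, 68 mm across, 90 mm high, upright on the bench; point half-way up. To be left alone.
- wash_mid (a point): white wash bottle with a red cap, 64 mm across, 170 mm high, upright on the bench; point half-way up. To be left alone.

How it is judged (in metres and radians):
On the way, in this order (a step that is already met when the one before it is completed fails the run):
1. the orange-capped bottle is fully home in both top clips and let go, with the switch still off (x of blank_center in the frame of top_clips between -0.004 and 0.004 m and y of blank_center in the frame of top_clips between -0.01 and 0.01 m and z of blank_center in the frame of top_clips between -0.003 and 0.003 m and angle between the x axis of blank_center and the y axis of top_clips, either way round below 0.04 rad and value of joint power below 0.15 rad and contact force between the fingers and blank below 0.1 N), for 0.2 s.
2. the rocker switch is pressed on (value of joint power above 0.27 rad), for 0.2 s.
At the end, for the whole second after the job is handed in: Orange-capped bottle in the top clips, released and still: centre within 3 mm in height, 4 mm sideways, 10 mm lengthwise of the place, axis within 0.04 rad; switch on (over 0.27 rad); blue-capped bottle moved less than 20 mm, flask, beaker and wash bottle less than 30 mm (x of blank_center in the frame of top_clips between -0.004 and 0.004 m and y of blank_center in the frame of top_clips between -0.01 and 0.01 m and z of blank_center in the frame of top_clips between -0.003 and 0.003 m and angle between the x axis of blank_center and the y axis of top_clips, either way round below 0.04 rad and value of joint power above 0.27 rad and linear speed of blank below 0.02 m/s and distance of sample_center from where it was at the start of the episode below 0.02 m and distance of each of flask_mid, beaker_mid, wash_mid from where it was at the start of the episode below 0.03 m); the robot touches nothing.
It fails at once if the orange-capped bottle is dropped (faster than 0.5 m/s out of the fingers) (contact force between the fingers and blank below 0.01 N and linear speed of blank above 0.5 m/s).
It fails at once if the blue-capped bottle in the rest is moved by more than 20 mm (distance of sample_center from where it was at the start of the episode above 0.02 m).
It fails at once if the conical flask is moved by more than 30 mm or tipped (distance of flask_mid from where it was at the start of the episode above 0.03 m or angle between flask_mid's own z axis and vertical above 0.3 rad).
It fails at once if the beaker is moved by more than 30 mm or tipped (distance of beaker_mid from where it was at the start of the episode above 0.03 m or angle between beaker_mid's own z axis and vertical above 0.3 rad).
It fails at once if the wash bottle is moved by more than 30 mm or tipped (distance of wash_mid from where it was at the start of the episode above 0.03 m or angle between wash_mid's own z axis and vertical above 0.3 rad).
It also fails if it takes over 58 s, if anything falls off the work surface, if the arm or the gripper's body presses on something with over 40 N, if the wrist force passes 120 N, or if a joint passes its speed limit or range.

## Working session

There is one attempt and no reset: what is moved stays moved. The work goes in short steps, Python scripts to look and compute and a tool call to move; the robot and the scene stay as the last step left them, time stands still between calls to the robot, and variables do not carry over. Pictures are saved under pics/ and viewed, at most 13 in all, crops included, and the job is handed in when it is done.

Besides the shell and the picture viewer there is one more tool, called after "Call:" by a JSON object that holds its "op" and its "data", one argument or row to a line. arm_command: Moves the arm, as the interface text tells. Its arguments: {"type":"object","properties":{"rows":{"type":"array"},"newtons":{"type":"number"}},"required":["rows"]}

```bash
ls; mkdir -p pics; python3 - <<'E'
from plant import *
import cv2,numpy as np
s=read_state(); print(s)
for n in ["scene","side","wrist"]:
    f=grab_frame(n); np.savez(f"pics/{n}0.npz",**{k:np.array(v) for k,v in f.items()})
    cv2.imwrite(f"pics/{n}0.png",f["pixels"][:,:,::-1])
    print(n,f["fx"],f["cx"],f["cy"],f["distortion"],(-np.array(f["R"]).T@np.array(f["t"])).round())
try: print(pinch_z)
except Exception as e: print(e)
E
```

```text
pics
{'t': 0.0, 'joints': array([-1.19360732,  0.33287611, -0.06473266,  1.46094656,  0.02161934,
        1.34989213, -0.08848173]), 'dq': array([ 0.00204272, -0.00060471, -0.000153  , -0.00118639, -0.00046506,
       -0.00121792,  0.00072064]), 'joint_torque': array([-1.94413115e-03, -6.25448656e+01,  4.74607525e-02, -3.91596794e+01,
        1.60097791e-02,  9.84658574e-03,  3.25253143e-05]), 'eef_pos': array([243.11159539, 575.37122558, 230.51086788]), 'tool_rot': array([-1.04954826e-04,  1.98529384e-01,  9.80094677e-01, -7.05035883e-04]), 'contact_force': array([ 0.31572542, -0.16940565,  0.40775049]), 'ft_torque': array([ 0.01703115, -0.02017474, -0.05468828]), 'grasp_force': 0.0, 'opening': 85.56267636493118}
scene 538.3738585393725 278.64256334700974 213.77454000929572 [-0.03774475  0.          0.          0.          0.        ] [1800. -460. 1184.]
side 489.1934816674283 277.9687233562338 206.14435661635633 [-0.17538494  0.          0.          0.          0.        ] [-208. -957. 1078.]
wrist 292.4844261760081 278.85724997204323 207.06160802491496 [-0.05071293  0.          0.          0.          0.        ] [178. 603. 373.]
-18.700000000000003
```

View pics/scene0.png

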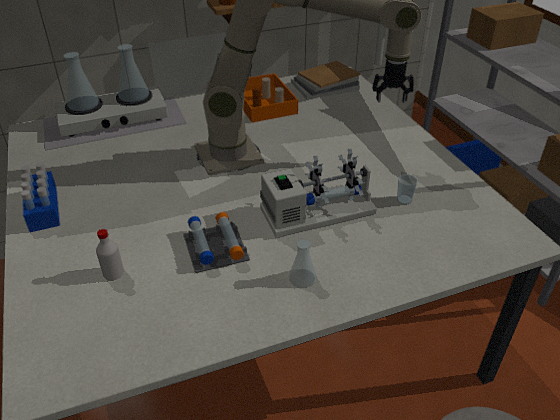

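View pics/side0.png

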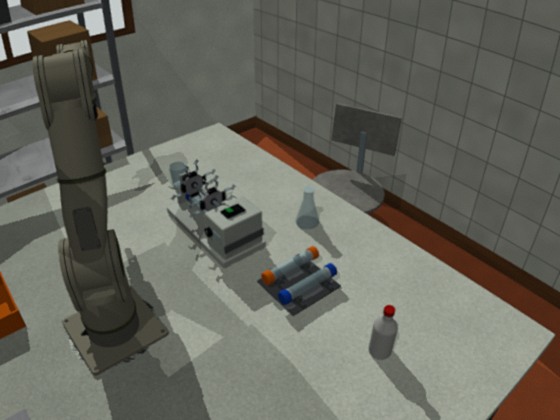

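The scene view shows the rest around (217,240), with orange caps at (222,218) and (236,252) and blue caps at (194,222) and (207,257). The rotator is at (310,195) with its green mark at (283,179). In the side view, the orange caps are at (313,252) and (268,278), and the green mark is at (230,211).

```bash
cat > h.py <<'E'
import cv2,numpy as np
from scipy.optimize import least_squares
def load(n): return dict(np.load(f"pics/{n}.npz"))
def grab(n,save):
    from plant import grab_frame
    f=grab_frame(n); d={k:np.array(v) for k,v in f.items()}; np.savez(f"pics/{save}.npz",**d); return d
def K(f): return np.array([[f["fx"],0,f["cx"]],[0,f["fy"],f["cy"]],[0,0,1.]])
def proj(f,X): return cv2.projectPoints(np.atleast_2d(np.asarray(X,float)),cv2.Rodrigues(f["R"])[0],f["t"].reshape(3,1).astype(float),K(f),f["distortion"].astype(float))[0][:,0]
def tri(obs): # [(f,(u,v)),...]
    r=least_squares(lambda X:np.concatenate([proj(f,X)[0]-p for f,p in obs]),[500,0,100.],x_scale=100)
    return r.x,np.sqrt(np.mean(r.fun**2))
def ray(f,p,z): # intersect with plane z
    u=cv2.undistortPoints(np.array([[p]],float),K(f),f["distortion"].astype(float))[0,0]
    d=f["R"].T@np.r_[u,1]; c=-f["R"].T@f["t"]; return c+d*(z-c[2])/d[2]
def blob(f,kind,x0,y0,r):
    h=cv2.cvtColor(f["pixels"],cv2.COLOR_RGB2HSV); lo,hi={"o":((4,150,60),(18,255,255)),"b":((100,140,40),(125,255,255)),"g":((55,120,40),(90,255,255))}[kind]
    m=cv2.inRange(h,lo,hi); k=np.zeros_like(m); cv2.circle(k,(x0,y0),r,255,-1); m&=k
    v,u=np.nonzero(m); return (u.mean(),v.mean()),len(u)
E
python3 - <<'E'
from h import *
a,b=load("scene0"),load("side0")
P={}
for n,k,p,q in [("o1","o",(222,218),(313,252)),("o2","o",(236,252),(268,278)),("b1","b",(194,222),(331,270)),("b2","b",(207,257),(285,296)),("g","g",(283,179),(230,211))]:
    (pa,na),(pb,nb)=blob(a,k,*p,14),blob(b,k,*q,14)
    X,e=tri([(a,pa),(b,pb)]);P[n]=X;print(n,np.round(pa,1),na,np.round(pb,1),nb,X.round(1),round(e,2))
# pairing check
for x,y in("o1","o2"),("b1","b2"),("o1","b2"): print(x,y,np.linalg.norm(P[x]-P[y]))
for f,p,n in((a,"x",(252,140,132,75)),(b,"x",(155,150,120,120))):pass
c1=cv2.resize(a["pixels"][140:225,252:392],(800,486),interpolation=cv2.INTER_CUBIC)
c2=cv2.resize(b["pixels"][150:262,160:275],(616,600),interpolation=cv2.INTER_CUBIC)
cv2.imwrite("pics/c1.png",c1[:,:,::-1]);cv2.imwrite("pics/c2.png",c2[:,:,::-1])
E
```

```text
o1 [220.9 215.5] 60 [313.6 251.6] 71 [ 553.4 -196.9  133.5] 5.85
o2 [236.1 252.4] 161 [267.6 277.1] 146 [ 497.3 -104.1  -51.4] 5.12
b1 [193.4 219.4] 49 [331.7 268.9] 73 [ 541.5 -282.1  133.3] 6.28
b2 [206.2 257.3] 162 [284.3 296.4] 165 [ 484.1 -202.6  -51. ] 5.52
g [281.6 177. ] 30 [228.9 209.6] 28 [455.1  57.9 167.6] 0.3
o1 o2 214.35747442171038
b1 b2 208.7342479905644
o1 b2 197.13728974533058
```

View pics/c1.png

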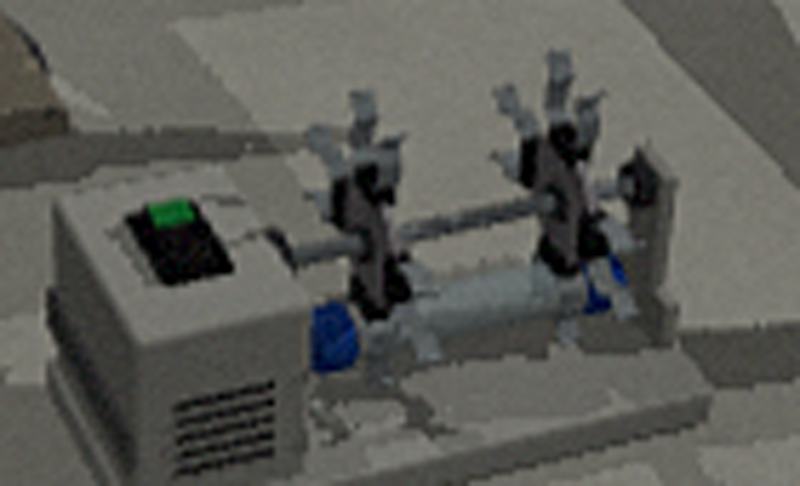

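View pics/c2.png

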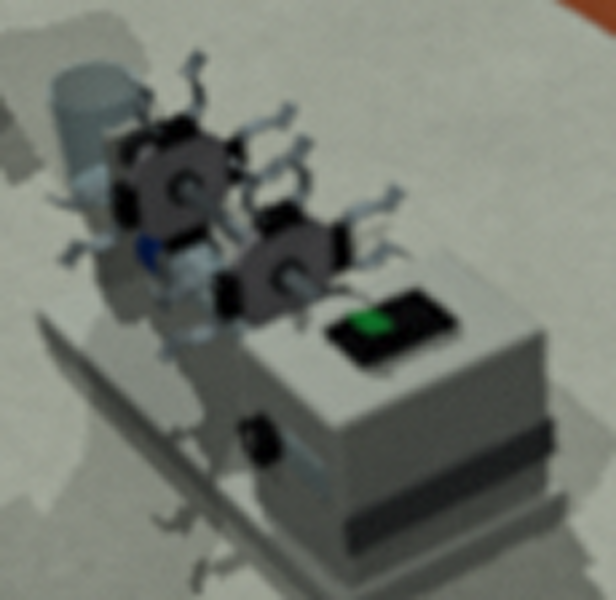

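The crops show the housing top corners clearly: scene (262,175.5), (276,200), (307,192.5); side (223.5,230), (262,212), (206,213.5), (243,197). The green mark is on the far (-x) half of the rocker and the top clips are free. I had paired the caps the wrong way round, so I'll swap them.

```bash
python3 - <<'E'
from h import *
a,b=load("scene0"),load("side0")
P={}
for n,k,p,q in [("o1","o",(222,218),(268,278)),("o2","o",(236,252),(313,252)),("b1","b",(194,222),(285,296)),("b2","b",(207,257),(331,270))]:
    (pa,na),(pb,nb)=blob(a,k,*p,14),blob(b,k,*q,14)
    X,e=tri([(a,pa),(b,pb)]);P[n]=X;print(n,X.round(1),round(e,2))
for x in "ob":
    d=P[x+"2"]-P[x+"1"];print(x,(P[x+"1"]+P[x+"2"])/2,np.linalg.norm(d),np.arctan2(d[1],d[0]))
M=[(a,(262,175.5),(-75,-186,155)),(a,(276.2,199.8),(75,-186,155)),(a,(306.6,192.5),(75,-78,155)),(a,(375.9,209.1),(85,186,30)),
(b,(223.5,230.3),(-75,-186,155)),(b,(262.1,211.6),(75,-186,155)),(b,(205.7,213.5),(-75,-78,155)),(b,(243.1,196.7),(75,-78,155)),(b,(167.5,207.9),(-85,186,30)),
(a,(281.6,177),(-17,-132,170)),(b,(228.9,209.6),(-17,-132,170))]
def W(q,m):
    c,s=np.cos(q[2]),np.sin(q[2]);return np.array([q[0]+c*m[0]-s*m[1],q[1]+s*m[0]+c*m[1],m[2]])
fun=lambda q:np.concatenate([proj(f,W(q,m))[0]-p for f,p,m in M])
r=least_squares(fun,[470,180,0],x_scale=[100,100,.1]);q=r.x
print(q,r.fun.reshape(-1,2).round(1).tolist())
for n,m in("top",(0,50,195)),("ca",(0,-12,195)),("cb",(0,112,195)),("green",(-17,-132,170)):print(n,W(q,m).round(1))
for n,p,z in("beaker",(405,203),0),("flask",(302,284),0):print(n,ray(a,p,z))
E
```

```text
o1 [ 435.2 -152.7   50.6] 0.7
o2 [ 619.4 -156.4   47. ] 0.41
b1 [ 422.3 -243.2   50.8] 0.7
b2 [ 607.4 -248.5   47.1] 0.48
o [ 527.27027902 -154.5727951    48.81115363] 184.29326180007658 -0.02032066194080839
b [ 514.83106575 -245.86746887   48.93798201] 185.25065517993642 -0.028858392142415434
[ 4.74229668e+02  1.86162853e+02 -2.04297160e-02] [[-2.8, -1.1], [-2.1, 0.4], [-0.5, 0.5], [1.4, -1.1], [0.0, -1.2], [1.3, -1.5], [-1.5, -1.6], [0.1, -2.2], [-1.4, -2.2], [-1.2, -0.1], [0.1, -0.4]]
top [475.3 236.2 195. ]
ca [474.  174.2 195. ]
cb [476.5 298.1 195. ]
green [454.5  54.5 170. ]
beaker [541.6221905  498.41882061   0.        ]
flask [773.50128034   1.11621014   0.        ]
```

```bash
cat > plan.py <<'E'
# python3 plan.py x y z ydir_deg [n]: rows from the present pose to a target with tool down, tool y at ydir
import sys,numpy as np
from scipy.spatial.transform import Rotation as R
from plant import read_state
def down(a):
    a=np.deg2rad(a); y=np.array([np.cos(a),np.sin(a),0]); z=np.array([0,0,-1.]); return R.from_matrix(np.c_[np.cross(y,z),y,z])
def plan(p,r,tgt,rt):
    d=(r.inv()*rt).as_rotvec(); n=int(np.ceil(max(np.linalg.norm(d)/np.deg2rad(42),np.abs(np.subtract(tgt,p)).max()/119,.01)))
    for i in range(n):
        k=1/(n-i); s=r.inv().apply((np.array(tgt)-p)*k); w=(r.inv()*rt).as_rotvec()*k
        rows=max(np.linalg.norm(s)/50,np.rad2deg(np.linalg.norm(w))/8.59)
        print((s/120).round(3).tolist(),(w/np.pi).round(4).tolist(),"rows %.1f"%rows)
        p=p+r.apply(s); r=r*R.from_rotvec(w)
    return p,r
if __name__=="__main__":
    s=read_state(); q=s["tool_rot"]; p=s["eef_pos"]; r=R.from_quat(np.r_[q[1:],q[0]])
    print(s["t"],p.round(1),"ydir %.2f"%np.rad2deg(np.arctan2(*r.as_matrix()[1::-1,1])),s["contact_force"].round(1),s["opening"])
    for a in sys.argv[1:]:
        v=list(map(float,a.split(","))); print("->",v); p,r=plan(p,r,np.array(v[:3]),down(v[3]))
E
python3 plan.py 243,575,330,67 475,236,330,-1.2
python3 -c "
from h import *
f=load('wrist0');from plan import down
T=down(67.1).as_matrix();c=-f['R'].T@f['t'];print('cam in tool',T.T@(c-[243,575.4,230.5]),'axes',(T.T@f['R'].T).round(2))"
```

```text
0.15 [243.1 575.5 230.7] ydir 67.10 [-0.1 -1.3 -0.2] 85.4150776677043
-> [243.0, 575.0, 330.0, 67.0]
[-0.0, -0.005, -0.828] [-0.0003, 0.0, 0.0005] rows 2.0
-> [475.0, 236.0, 330.0, -1.2]
[-0.961, -0.615, -0.0] [0.0, -0.0, 0.1263] rows 2.7
[-1.124, -0.196, -0.0] [0.0, -0.0, 0.1263] rows 2.7
[-1.112, 0.254, -0.0] [0.0, -0.0, 0.1263] rows 2.7
cam in tool [  70.7201082     0.54250432 -142.95298722] axes [[ 0.   -0.96 -0.28]
 [ 1.    0.   -0.  ]
 [ 0.   -0.28  0.96]]
```

```bash
sed -i 's/np.abs(np.subtract(tgt,p)).max()/np.linalg.norm(np.subtract(tgt,p))/' plan.py; python3 plan.py 243,575,330,67 475,236,330,-1.2
```

```text
0.15 [243.1 575.5 230.7] ydir 67.10 [-0.1 -1.3 -0.2] 85.4150776677043
-> [243.0, 575.0, 330.0, 67.0]
[-0.0, -0.005, -0.828] [-0.0003, 0.0, 0.0005] rows 2.0
-> [475.0, 236.0, 330.0, -1.2]
[-0.721, -0.461, -0.0] [0.0, -0.0, 0.0947] rows 2.1
[-0.824, -0.23, -0.0] [0.0, -0.0, 0.0947] rows 2.1
[-0.856, 0.022, -0.0] [0.0, -0.0, 0.0947] rows 2.1
[-0.811, 0.272, -0.0] [0.0, -0.0, 0.0947] rows 2.1
```

Call:
{"op": "arm_command", "data": {
  "rows": [
    [0,0,-0.83,0,0,0,0],
    [0,0,-0.83,0,0,0,0],
    [0,0,-0.83,0,0,0,0]
  ]
}}

```text
t: 0.45
eef_pos: [243.9, 577.5, 338.4]
tool_rot: [0.001, 0.199, 0.98, 0.005]
contact_force: [0.4, 0.7, -0.6]
opening: 85.1
grasp_force: 0.0
```

Call:
{"op": "arm_command", "data": {
  "rows": [
    [-0.72,-0.46,0,0,0,0.095,0],
    [-0.72,-0.46,0,0,0,0.095,0],
    [-0.72,-0.46,0,0,0,0.095,0]
  ]
}}

```text
t: 0.75
eef_pos: [307.0, 486.0, 331.6]
tool_rot: [0.001, 0.349, 0.937, 0.0]
contact_force: [0.3, 1.2, -0.0]
opening: 85.8
grasp_force: 0.0
```

Call:
{"op": "arm_command", "data": {
  "rows": [
    [-0.82,-0.23,0,0,0,0.095,0],
    [-0.82,-0.23,0,0,0,0.095,0],
    [-0.82,-0.23,0,0,0,0.095,0]
  ]
}}

```text
t: 1.05
eef_pos: [364.0, 401.0, 331.5]
tool_rot: [0.001, 0.484, 0.875, 0.0]
contact_force: [-0.2, -0.2, 0.6]
opening: 85.4
grasp_force: 0.0
```

Call:
{"op": "arm_command", "data": {
  "rows": [
    [-0.86,0.02,0,0,0,0.095,0],
    [-0.86,0.02,0,0,0,0.095,0],
    [-0.86,0.02,0,0,0,0.095,0]
  ]
}}

```text
t: 1.35
eef_pos: [421.2, 315.4, 331.3]
tool_rot: [0.001, 0.609, 0.793, 0.0]
contact_force: [0.1, -0.5, 0.1]
opening: 85.5
grasp_force: 0.0
```

Call:
{"op": "arm_command", "data": {
  "rows": [
    [-0.81,0.27,0,0,0,0.095,0],
    [-0.81,0.27,0,0,0,0.095,0],
    [-0.81,0.27,0,0,0,0.095,0],
    [-0.81,0.27,0,0,0,0.095,0],
    [-0.81,0.27,0,0,0,0.095,0]
  ]
}}

```text
t: 1.85
eef_pos: [474.0, 238.0, 330.7]
tool_rot: [-0.0, 0.714, 0.7, -0.0]
contact_force: [0.2, 0.6, 0.3]
opening: 85.4
grasp_force: 0.0
```

```bash
python3 plan.py 475,236,330,-1.2; python3 - <<'E'
from h import *
f=grab("wrist","w1"); cv2.imwrite("pics/w1.png",cv2.resize(f["pixels"],(800,600),interpolation=cv2.INTER_CUBIC)[:,:,::-1])
E
```

```text
1.85 [474.  238.  330.7] ydir -1.15 [0.2 0.6 0.3] 85.36761062038967
-> [475.0, 236.0, 330.0, -1.2]
[-0.016, 0.008, 0.006] [-0.0002, -0.0001, 0.0003] rows 0.0
```

View pics/w1.png

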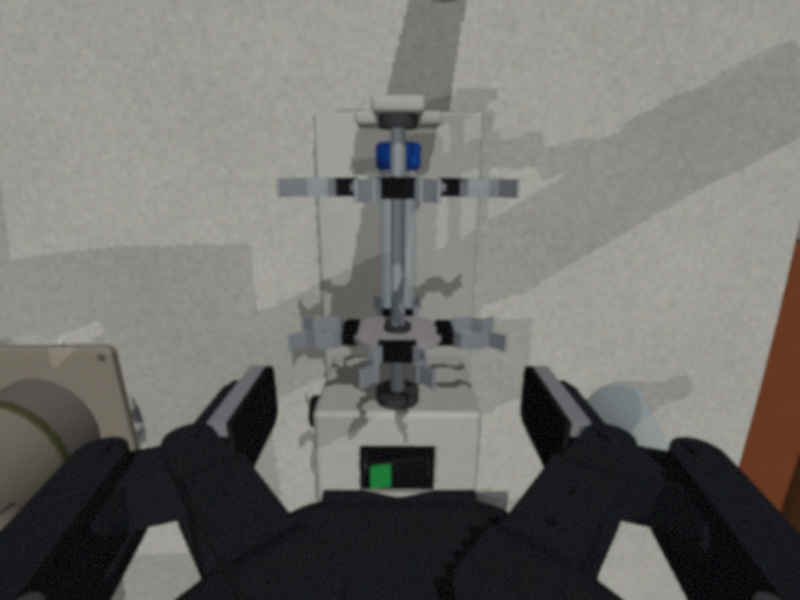

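The wrist view (800x600) shows the free top lips at clip b around (398,188) and clip a around (398,376). The base far corners are at (316,113) and (482,113), the housing front edge runs (318,412) to (480,412), and green is at (380,476). I'll refit with these.

```bash
cat > fit.py <<'E'
from h import *
f=load("w1"); a,b=load("scene0"),load("side0"); s=.7
def W(q,m):
    c,s=np.cos(q[2]),np.sin(q[2]);return np.array([q[0]+c*m[0]-s*m[1],q[1]+s*m[0]+c*m[1],m[2]])
Mw=[((316,113),(-85,186,30)),((482,113),(85,186,30)),((318,412),(-75,-78,155)),((480,412),(75,-78,155)),((398,188),(0,112,218)),((398,376),(0,-12,218)),((398,102),(0,172,145))]
Mw=[(f,np.array(p)*s,m) for p,m in Mw]
pg,n=blob(f,"g",266,333,18); print("green",pg,n)
def fit(M):
    fun=lambda q:np.concatenate([proj(F,W(q,m))[0]-p for F,p,m in M])
    r=least_squares(fun,[470,180,0],x_scale=[100,100,.1]); return r.x,r.fun.reshape(-1,2).round(1).tolist()
q,e=fit(Mw); print(q,e)
for n,m in("top",(0,50,195)),("ca",(0,-12,195)),("cb",(0,112,195)),("green",(-17,-132,170)):print(n,W(q,m).round(1))
print("green ray z170",ray(f,pg,170), "tri",tri([(f,pg),(a,(281.6,177)),(b,(228.9,209.6))]))
print("axis u", proj(f,np.array([474,238,330.7]))/s, "lips at cb z tri")
for d in(-15,0,15): print(ray(f,(398*s,188*s),218+d).round(1),ray(f,(398*s,376*s),218+d).round(1))
E
python3 fit.py
```

```text
green (np.float64(266.0320284697509), np.float64(332.4092526690391)) 281
[ 4.74351344e+02  1.87317406e+02 -1.75376027e-02] [[-2.5, -4.0], [1.7, -4.1], [-3.8, 0.7], [3.2, 0.6], [0.3, 2.3], [0.4, 2.3], [0.3, 0.8]]
top [475.2 237.3 195. ]
ca [474.1 175.3 195. ]
cb [476.3 299.3 195. ]
green [455.   55.6 170. ]
green ray z170 [455.75831821  56.98405541 170.        ] tri (array([455.60438234,  56.41636554, 168.99640143]), np.float64(0.3506337209919992))
axis u [[395.11904546 371.09610751]] lips at cb z tri
[476.1 300.7 203. ] [473.6 170.1 203. ]
[476.1 301.2 218. ] [473.8 177.8 218. ]
[476.1 301.7 233. ] [474.  185.5 233. ]
```

```bash
python3 plan.py 527,-155,230,-91.3
```

```text
1.9 [473.9 238.3 330.7] ydir -1.12 [-0.   0.8  0.5] 85.67884630799958
-> [527.0, -155.0, 230.0, -91.3]
[-0.817, 0.127, 0.21] [-0.0, 0.0, 0.1253] rows 2.6
[-0.706, 0.43, 0.21] [-0.0, 0.0, 0.1253] rows 2.6
[-0.487, 0.668, 0.21] [-0.0, 0.0, 0.1253] rows 2.6
[-0.194, 0.804, 0.21] [-0.0, 0.0, 0.1253] rows 2.6
```

Call:
{"op": "arm_command", "data": {
  "rows": [
    [-0.82,0.13,0.21,0,0,0.125,0],
    [-0.82,0.13,0.21,0,0,0.125,0],
    [-0.82,0.13,0.21,0,0,0.125,0]
  ]
}}

```text
t: 2.2
eef_pos: [488.3, 132.5, 304.8]
tool_rot: [0.001, 0.841, 0.541, -0.001]
contact_force: [0.5, 0.3, 0.8]
opening: 85.5
grasp_force: 0.0
```

Call:
{"op": "arm_command", "data": {
  "rows": [
    [-0.71,0.43,0.21,0,0,0.125,0],
    [-0.71,0.43,0.21,0,0,0.125,0],
    [-0.71,0.43,0.21,0,0,0.125,0]
  ]
}}

```text
t: 2.5
eef_pos: [500.5, 33.8, 279.5]
tool_rot: [0.001, 0.93, 0.367, -0.001]
contact_force: [-0.5, 0.7, -0.2]
opening: 85.5
grasp_force: 0.0
```

Call:
{"op": "arm_command", "data": {
  "rows": [
    [-0.49,0.67,0.21,0,0,0.125,0],
    [-0.49,0.67,0.21,0,0,0.125,0],
    [-0.49,0.67,0.21,0,0,0.125,0]
  ]
}}

```text
t: 2.8
eef_pos: [513.1, -64.8, 254.2]
tool_rot: [0.001, 0.984, 0.178, -0.001]
contact_force: [0.4, -0.3, 0.2]
opening: 85.4
grasp_force: 0.0
```

Call:
{"op": "arm_command", "data": {
  "rows": [
    [-0.19,0.8,0.21,0,0,0.125,0],
    [-0.19,0.8,0.21,0,0,0.125,0],
    [-0.19,0.8,0.21,0,0,0.125,0],
    [-0.19,0.8,0.21,0,0,0.125,0],
    [-0.19,0.8,0.21,0,0,0.125,0]
  ]
}}

```text
t: 3.3
eef_pos: [527.8, -155.2, 230.0]
tool_rot: [-0.0, 1.0, -0.008, -0.0]
contact_force: [0.6, 0.7, -0.4]
opening: 85.5
grasp_force: 0.0
```

```bash
python3 plan.py 527,-155,230,-91.3; python3 - <<'E'
from h import *
f=grab("wrist","w2"); cv2.imwrite("pics/w2.png",cv2.resize(f["pixels"],(800,600),interpolation=cv2.INTER_CUBIC)[:,:,::-1])
E
```

```text
3.3 [ 527.8 -155.2  230. ] ydir -90.95 [ 0.6  0.7 -0.4] 85.47814585331918
-> [527.0, -155.0, 230.0, -91.3]
[-0.007, -0.002, 0.0] [-0.0002, 0.0, 0.0019] rows 0.0
```

View pics/w2.png

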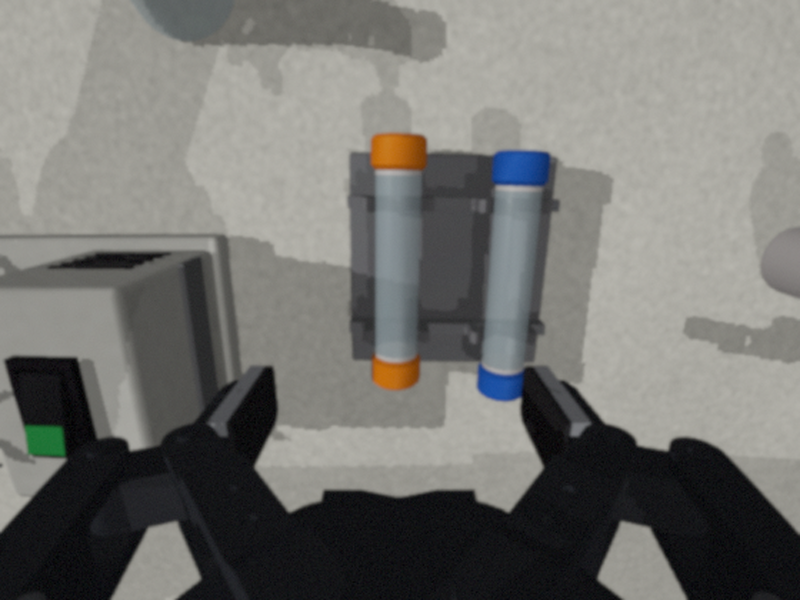

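The wrist view (800x600) shows the orange bottle upright in the image: far cap centre about (399,152) with its inner edge at y=170, near cap centre about (396,372) with its inner edge at y=360. The blue bottle is clear on the right.

```bash
python3 - <<'E'
from h import *
f=load("w2"); a,b=load("scene0"),load("side0")
p1,n1=blob(f,"o",279,106,30);p2,n2=blob(f,"o",277,260,30);print(np.array(p1)/.7,n1,np.array(p2)/.7,n2)
for z in(45,64):print(z,[ray(f,np.array(p)*.7,z).round(1) for p in((398,170),(396,360),(399,152),(396,372))])
(s1,_),(s2,_)=blob(a,"o",236,252,14),blob(a,"o",222,218,14);(d1,_),(d2,_)=blob(b,"o",313,252,14),blob(b,"o",268,278,14)
for o in([(f,p1),(a,s1),(b,d1)],[(f,p2),(a,s2),(b,d2)]):print(tri(o))
print("tcp",proj(f,[527.8,-155.2,230])/.7)
E
```

```text
[397.86522301 151.1926309 ] 884 [394.91551459 373.48182284] 558
45 [array([ 603.1, -156.2,   45. ]), array([ 446.7, -152.1,   45. ]), array([ 616.1, -157.2,   45. ]), array([ 435.4, -151.9,   45. ])]
64 [array([ 602.9, -156.2,   64. ]), array([ 455.7, -152.4,   64. ]), array([ 615.2, -157.1,   64. ]), array([ 444.9, -152.2,   64. ])]
(array([ 616.89822663, -156.34701405,   46.47535509]), np.float64(0.5042675145298562))
(array([ 436.07815205, -151.28281703,   49.5576395 ]), np.float64(0.635480175687336))
tcp [[397.68310097 374.06698271]]
```

```bash
python3 plan.py 528.7,-154.4,120,-91.65 528.7,-154.4,26.5,-91.65
```

```text
3.35 [ 527.9 -155.1  230.2] ydir -90.95 [ 0.7  1.3 -0.4] 85.14406568227507
-> [528.7, -154.4, 120.0, -91.65]
[0.006, -0.005, 0.918] [-0.0002, -0.0001, 0.0039] rows 2.2
-> [528.7, -154.4, 26.5, -91.65]
[-0.0, -0.0, 0.779] [0.0, -0.0, -0.0] rows 1.9
```

Call:
{"op": "arm_command", "data": {
  "rows": [
    [0.006,-0.005,0.92,0,0,0.004,0],
    [0.006,-0.005,0.92,0,0,0.004,0],
    [0.006,-0.005,0.92,0,0,0.004,0],
    [0.006,-0.005,0.92,0,0,0.004,0]
  ]
}}

```text
t: 3.75
eef_pos: [527.6, -155.4, 119.2]
tool_rot: [-0.0, 1.0, -0.016, -0.001]
contact_force: [0.1, -0.2, 0.8]
opening: 85.7
grasp_force: 0.0
```

Call:
{"op": "arm_command", "data": {
  "rows": [
    [0,0,0.25,0,0,0,0],
    [0,0,0.5,0,0,0,0],
    [0,0,0.75,0,0,0,0],
    [0,0,0.78,0,0,0,0],
    [0,0,0.78,0,0,0,0]
  ]
}}

```text
t: 4.25
eef_pos: [529.4, -156.6, 28.0]
tool_rot: [0.0, 1.0, -0.017, 0.001]
contact_force: [-1.3, 0.6, -0.3]
opening: 85.8
grasp_force: 0.0
```

Call:
{"op": "arm_command", "data": {
  "rows": [
    [0,0,0,0,0,0,0.5],
    [0,0,0,0,0,0,0.7],
    [0,0,0,0,0,0,1],
    [0,0,0,0,0,0,1],
    [0,0,0,0,0,0,1]
  ],
  "newtons": 80
}}

```text
t: 4.75
eef_pos: [529.4, -153.8, 27.5]
tool_rot: [-0.002, 1.0, -0.017, 0.001]
contact_force: [-3.5, 10.3, 13.7]
opening: 33.0
grasp_force: 78.4
```

Call:
{"op": "arm_command", "data": {
  "rows": [
    [0,0,0,0,0,0,1],
    [0,0,0,0,0,0,1],
    [0,0,0,0,0,0,1]
  ]
}}

```text
t: 5.05
eef_pos: [529.4, -153.8, 27.5]
tool_rot: [-0.002, 1.0, -0.017, 0.001]
contact_force: [-2.9, 10.8, 14.4]
opening: 32.8
grasp_force: 78.4
```

Call:
{"op": "arm_command", "data": {
  "rows": [
    [0,0,-0.1,0,0,0,1],
    [0,0,-0.25,0,0,0,1],
    [0,0,-0.5,0,0,0,1],
    [0,0,-0.75,0,0,0,1],
    [0,0,-1,0,0,0,1]
  ]
}}

```text
t: 5.55
eef_pos: [527.6, -157.2, 147.7]
tool_rot: [0.0, 1.0, -0.018, -0.0]
contact_force: [0.4, 0.1, -2.0]
opening: 33.0
grasp_force: 79.6
```

Call:
{"op": "arm_command", "data": {
  "rows": [
    [0,0,-0.25,0,0,0,1],
    [0,0,-0.5,0,0,0,1],
    [0,0,-0.75,0,0,0,1],
    [0,0,-1,0,0,0,1],
    [0,0,-1,0,0,0,1]
  ]
}}

```text
t: 6.05
eef_pos: [529.3, -157.9, 270.5]
tool_rot: [0.0, 1.0, -0.018, 0.003]
contact_force: [0.8, 0.6, -1.3]
opening: 32.8
grasp_force: 79.8
```

```bash
python3 plan.py 500,0,290,-46 474.5,238.5,260,-1.0; python3 - <<'E'
from h import *
f=grab("wrist","w3"); cv2.imwrite("pics/w3.png",cv2.resize(f["pixels"],(800,600),interpolation=cv2.INTER_CUBIC)[:,:,::-1])
E
```

```text
6.05 [ 529.3 -157.9  270.5] ydir -92.09 [ 0.8  0.6 -1.3] 32.76582078522913
-> [500.0, 0.0, 290.0, -46.0]
[-0.145, -0.653, -0.082] [0.0004, -0.0009, -0.128] rows 2.7
[0.122, -0.658, -0.082] [0.0004, -0.0009, -0.128] rows 2.7
-> [474.5, 238.5, 260.0, -1.0]
[0.409, -0.526, 0.083] [-0.0, -0.0, -0.0833] rows 1.7
[0.531, -0.402, 0.083] [-0.0, -0.0, -0.0833] rows 1.7
[0.617, -0.251, 0.083] [-0.0, -0.0, -0.0833] rows 1.7
```

View pics/w3.png

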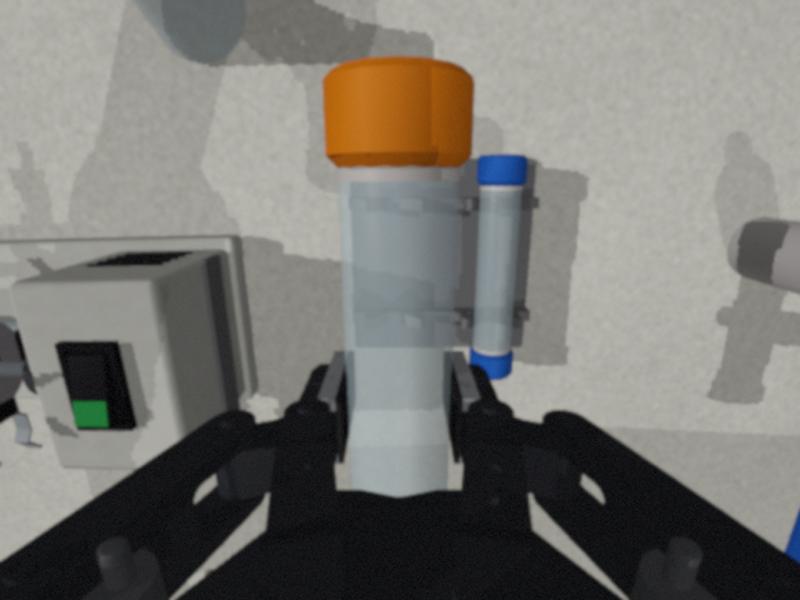

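The bottle is held at the glass with its orange cap at (398, 57–167), in line with the tool, and the blue bottle in the rest hasn't moved. I'll fit the offset and pitch in the hand from the cap outline.

```bash
cat > cap.py <<'E'
import sys
from h import *
f=load(sys.argv[1]); h=cv2.cvtColor(f["pixels"],cv2.COLOR_RGB2HSV)
m=cv2.inRange(h,(4,150,60),(18,255,255)); m[150:]=0
_,_,st,_=cv2.connectedComponentsWithStats(m); k=st[1:,4].argmax()+1; x,y,w,hh=st[k,:4]; print("box/.7",np.array([x,y,x+w,y+hh])/.7)
cam=np.array([70.72,.54,-142.95]); Rt=np.array([[0,-.96,-.28],[1,0,0],[0,-.28,.96]]); U,_,V=np.linalg.svd(Rt); Rt=U@V
g=dict(f); g["R"]=Rt.T; g["t"]=-Rt.T@cam
th=np.linspace(0,2*np.pi,72)
def cap(q):
    dx,dy,dz,pit,yaw=q; P=np.concatenate([np.c_[np.full(72,X),r*np.cos(th),r*np.sin(th)] for X,r in((75,19.),(77,21.),(98,21.),(100,19.))])
    from scipy.spatial.transform import Rotation as R
    p=proj(g,R.from_euler("yz",[pit,yaw]).apply(P)+[dx,dy,dz]); return np.r_[p.min(0),p.max(0)]
obs=np.array([x,y,x+w,y+hh])-.5
for q0 in ([0,0,-18.7,0,0],): print("nominal",cap(q0)/.7)
r=least_squares(lambda v:cap([v[0],v[1],-18.7,v[2],0])-obs,[0,0,0],x_scale=[1,1,.02],diff_step=1e-3); print("dz fixed: dx,dy,pitch",r.x,r.fun)
r=least_squares(lambda v:cap([v[0],v[1],v[2],0,0])-obs,[0,0,-18.7],x_scale=[1,1,1],diff_step=1e-3); print("pitch 0: dx,dy,dz",r.x,r.fun)
E
python3 cap.py w3
```

```text
box/.7 [324.28571429  57.14285714 472.85714286 167.14285714]
nominal [317.86715506  41.73029721 474.83783791 160.99178123]
dz fixed: dx,dy,pitch [-2.16707944  0.38896704 -0.04062615] [-0.87931054 -1.87224397  0.87189675  2.87572011]
pitch 0: dx,dy,dz [ -1.58621133   0.39008274 -12.65924792] [-0.03377705  0.03955776  0.03352739 -0.05559516]
```

Call:
{"op": "arm_command", "data": {
  "rows": [
    [-0.145,-0.65,-0.08,0,0,-0.128,1],
    [-0.145,-0.65,-0.08,0,0,-0.128,1],
    [-0.145,-0.65,-0.08,0,0,-0.128,1]
  ]
}}

```text
t: 6.4
eef_pos: [512.8, -73.3, 274.9]
tool_rot: [-0.001, 0.982, 0.188, -0.001]
contact_force: [0.0, -1.1, -1.9]
opening: 32.7
grasp_force: 80.2
```

Call:
{"op": "arm_command", "data": {
  "rows": [
    [0.12,-0.66,-0.08,0,0,-0.128,1],
    [0.12,-0.66,-0.08,0,0,-0.128,1],
    [0.12,-0.66,-0.08,0,0,-0.128,1]
  ]
}}

```text
t: 6.7
eef_pos: [497.4, 5.8, 284.5]
tool_rot: [-0.001, 0.925, 0.381, -0.001]
contact_force: [0.5, -0.8, -2.6]
opening: 33.0
grasp_force: 80.5
```

Call:
{"op": "arm_command", "data": {
  "rows": [
    [0.41,-0.53,0,0,0,-0.083,1],
    [0.41,-0.53,0,0,0,-0.083,1],
    [0.41,-0.53,0,0,0,-0.083,1]
  ]
}}

```text
t: 7.0
eef_pos: [488.2, 85.5, 283.9]
tool_rot: [-0.001, 0.868, 0.497, -0.001]
contact_force: [0.4, -0.8, -2.2]
opening: 32.9
grasp_force: 80.5
```

Call:
{"op": "arm_command", "data": {
  "rows": [
    [0.53,-0.4,0,0,0,-0.083,1],
    [0.53,-0.4,0,0,0,-0.083,1],
    [0.53,-0.4,0,0,0,-0.083,1]
  ]
}}

```text
t: 7.3
eef_pos: [479.7, 164.1, 283.9]
tool_rot: [-0.0, 0.796, 0.605, -0.001]
contact_force: [0.4, -0.6, -2.2]
opening: 32.9
grasp_force: 80.4
```

Call:
{"op": "arm_command", "data": {
  "rows": [
    [0.62,-0.25,0.15,0,0,-0.083,1],
    [0.62,-0.25,0.15,0,0,-0.083,1],
    [0.62,-0.25,0.15,0,0,-0.083,1],
    [0.62,-0.25,0.15,0,0,-0.083,1],
    [0.62,-0.25,0.15,0,0,-0.083,1]
  ]
}}

```text
t: 7.8
eef_pos: [473.6, 238.1, 267.1]
tool_rot: [0.0, 0.715, 0.699, -0.0]
contact_force: [-0.3, -0.0, -1.6]
opening: 33.0
grasp_force: 80.5
```

```bash
python3 plan.py 474.8,240.3,240,-1.0; python3 - <<'E'
from h import *
f=grab("wrist","w4"); cv2.imwrite("pics/w4.png",cv2.resize(f["pixels"],(800,600),interpolation=cv2.INTER_CUBIC)[:,:,::-1])
E
python3 cap.py w4
```

```text
7.8 [473.6 238.1 267.1] ydir -1.35 [-0.3 -0.  -1.6] 33.04273165939407
-> [474.8, 240.3, 240.0, -1.0]
[0.019, 0.01, 0.226] [-0.0, 0.0003, -0.002] rows 0.5
box/.7 [324.28571429  55.71428571 472.85714286 167.14285714]
nominal [317.86715506  41.73029721 474.83783791 160.99178123]
dz fixed: dx,dy,pitch [-1.89468865  0.3889863  -0.04435571] [-0.74497079 -1.61349522  0.7386935   2.47351508]
pitch 0: dx,dy,dz [ -1.44418196   0.39003278 -13.07423096] [-0.22702162  0.26514439  0.22533778 -0.37304599]
```

View pics/w4.png

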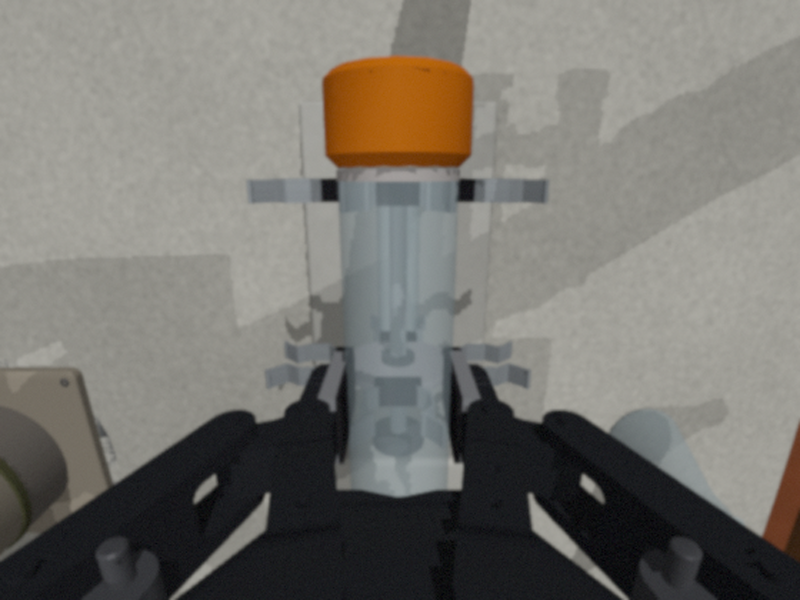

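The bottle lies along the rotor, centred over the clips, with clip b seen through the glass at (398,190) just inside the cap edge at y=167. I'll lower it and press in small steps, watching the force.

Call:
{"op": "arm_command", "data": {
  "rows": [
    [0.017,0.01,0.15,0,0,-0.002,1],
    [0.017,0.01,0.3,0,0,-0.002,1],
    [0.017,0.01,0.43,0,0,-0.002,1],
    [0.017,0.01,0.43,0,0,-0.002,1],
    [0.017,0.01,0.43,0,0,-0.002,1]
  ]
}}

```text
t: 8.35
eef_pos: [474.6, 241.3, 216.4]
tool_rot: [0.0, 0.712, 0.702, 0.0]
contact_force: [0.3, 0.1, -1.0]
opening: 33.2
grasp_force: 80.5
```

Call:
{"op": "arm_command", "data": {
  "rows": [
    [0,0,0.04,0,0,0,1],
    [0,0,0.08,0,0,0,1],
    [0,0,0.1,0,0,0,1],
    [0,0,0.1,0,0,0,1]
  ]
}}

```text
t: 8.75
eef_pos: [473.8, 242.0, 203.6]
tool_rot: [-0.0, 0.712, 0.702, -0.0]
contact_force: [-1.6, 0.2, -0.9]
opening: 32.8
grasp_force: 80.8
```

Call:
{"op": "arm_command", "data": {
  "rows": [
    [0,0,0.025,0,0,0,1],
    [0,0,0.05,0,0,0,1],
    [0,0,0.05,0,0,0,1]
  ]
}}

```text
t: 9.05
eef_pos: [474.4, 242.9, 198.8]
tool_rot: [-0.0, 0.712, 0.702, 0.001]
contact_force: [-4.2, 0.4, 7.7]
opening: 32.7
grasp_force: 81.7
```

Call:
{"op": "arm_command", "data": {
  "rows": [
    [-0.015,-0.01,0.03,0,0,0,1],
    [-0.015,-0.01,0.06,0,0,0,1],
    [-0.015,-0.01,0.06,0,0,0,1]
  ]
}}

```text
t: 9.35
eef_pos: [473.6, 241.2, 191.7]
tool_rot: [-0.0, 0.712, 0.702, 0.002]
contact_force: [-1.6, 2.2, 5.3]
opening: 32.9
grasp_force: 81.6
```

Call:
{"op": "arm_command", "data": {
  "rows": [
    [0,0,0.025,0,0,0,1],
    [0,0,0.05,0,0,0,1],
    [0,0,0.05,0,0,0,1]
  ]
}}

```text
t: 9.65
eef_pos: [473.0, 240.6, 184.4]
tool_rot: [-0.0, 0.712, 0.702, 0.0]
contact_force: [0.0, 1.9, -3.2]
opening: 32.9
grasp_force: 80.7
```

Call:
{"op": "arm_command", "data": {
  "rows": [
    [0,0,0.02,0,0,0,1],
    [0,0,0.035,0,0,0,1],
    [0,0,0.035,0,0,0,1]
  ]
}}

```text
t: 9.95
eef_pos: [472.7, 239.7, 179.1]
tool_rot: [0.0, 0.712, 0.702, -0.001]
contact_force: [2.3, 1.2, -10.5]
opening: 32.8
grasp_force: 80.3
```

Call:
{"op": "arm_command", "data": {
  "rows": [
    [0,0,0.015,0,0,0,1],
    [0,0,0.015,0,0,0,1],
    [0,0,0.015,0,0,0,1]
  ]
}}

```text
t: 10.25
eef_pos: [472.8, 239.8, 177.9]
tool_rot: [0.0, 0.712, 0.702, -0.0]
contact_force: [2.9, 0.5, -13.0]
opening: 32.9
grasp_force: 80.4
```

Call:
{"op": "arm_command", "data": {
  "rows": [
    [0,0.01,0.02,0,0,0,1],
    [0,0.01,0.02,0,0,0,1],
    [0,0.01,0.02,0,0,0,1]
  ]
}}

```text
t: 10.55
eef_pos: [473.3, 239.9, 177.6]
tool_rot: [-0.001, 0.712, 0.702, -0.001]
contact_force: [-10.9, -5.9, 10.3]
opening: 32.8
grasp_force: 82.8
```

It's down on the saddles (force reversed to +10 N). I'll relax the grip and then open.

Call:
{"op": "arm_command", "data": {
  "rows": [
    [0,-0.01,0,0,0,0,1],
    [0,-0.01,0,0,0,0,1],
    [0,-0.01,0,0,0,0,1]
  ],
  "newtons": 20
}}

```text
t: 10.85
eef_pos: [473.2, 239.9, 177.7]
tool_rot: [-0.0, 0.712, 0.702, 0.0]
contact_force: [-5.8, -4.4, 6.3]
opening: 32.7
grasp_force: 82.0
```

Call:
{"op": "arm_command", "data": {
  "rows": [
    [0,0,0,0,0,0,0.3],
    [0,0,0,0,0,0,0.1],
    [0,0,0,0,0,0,0],
    [0,0,0,0,0,0,0],
    [0,0,0,0,0,0,0]
  ]
}}

```text
t: 11.35
eef_pos: [473.1, 240.4, 176.2]
tool_rot: [-0.0, 0.712, 0.702, 0.0]
contact_force: [-0.3, -0.2, 0.6]
opening: 85.8
grasp_force: 0.0
```

Call:
{"op": "arm_command", "data": {
  "rows": [
    [0,0,-0.25,0,0,0,0],
    [0,0,-0.5,0,0,0,0],
    [0,0,-0.75,0,0,0,0],
    [0,0,-1,0,0,0,0],
    [0,0,-1,0,0,0,0]
  ]
}}

```text
t: 11.85
eef_pos: [474.5, 240.9, 300.3]
tool_rot: [0.0, 0.712, 0.702, 0.003]
contact_force: [0.5, -1.3, -0.1]
opening: 85.4
grasp_force: 0.0
```

```bash
python3 - <<'E'
from h import *
from plant import read_state
s=read_state();print(s["t"],s["eef_pos"],s["opening"])
f=grab("wrist","w5"); a=grab("scene","s5");b=grab("side","d5")
cv2.imwrite("pics/w5.png",np.vstack([cv2.resize(f["pixels"],(448,336)),cv2.resize(np.hstack([a["pixels"][145:215,262:402][:, :140]]),(448,224),interpolation=cv2.INTER_CUBIC)])[:,:,::-1])
# predicted cap centres of the seated bottle vs orange blobs
q=(474.4,188,-.0175);W=lambda m:np.array([q[0]-np.sin(q[2])*m[1],q[1]+np.cos(q[2])*m[1],m[2]])
for n,c in("wrist",f),("scene",a),("side",b):
    for y in(-37.5,137.5):
        p=proj(c,W((0,y,195)))[0]
        try: print(n,y,p.round(1),blob(c,"o",int(p[0]),int(p[1]),35 if n=="wrist" else 10))
        except Exception as e: print(n,y,p.round(1),e)
E
```

```text
11.85 [474.48773199 240.92648155 300.29275527] 85.36418725179918
wrist -37.5 [277.4 295.3] ((np.float64(275.9573033707865), np.float64(303.29887640449437)), 890)
wrist 137.5 [278.4 105.4] ((np.float64(277.2243161094225), np.float64(102.87294832826748)), 1645)
scene -37.5 [309.9 167.6] ((np.float64(311.1609195402299), np.float64(167.0344827586207)), 87)
scene 137.5 [358.3 157.4] ((np.float64(360.3333333333333), np.float64(156.56410256410257)), 78)
side -37.5 [216.  186.7] ((np.float64(214.98425196850394), np.float64(187.39370078740157)), 127)
side 137.5 [188.1 164.3] ((np.float64(185.22222222222223), np.float64(162.57777777777778)), 45)
```

View pics/w5.png

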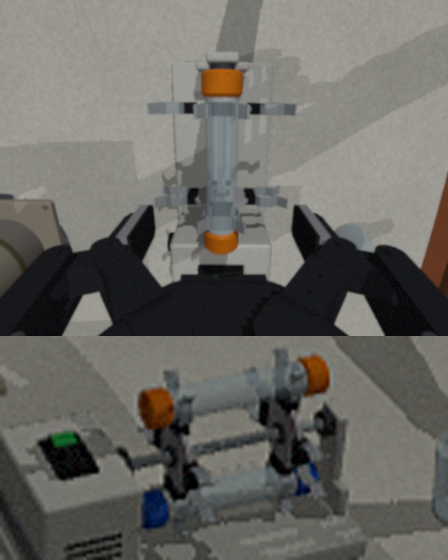

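The bottle is in both clips with caps outside them; scene and side cap positions match the seated prediction within 1–3 px. I'll check the centre numerically and plan the switch press.

```bash
python3 - <<'E'
from h import *
f,a,b=load("w5"),load("s5"),load("d5")
A=[(f,(275.96,303.3)),(a,(311.16,167.03)),(b,(214.98,187.39))];B=[(f,(277.2,102.9)),(a,(360.3,156.6)),(b,(185.2,162.6))]
for o in(A,B):print(tri(o))
E
python3 plan.py 450.5,56.5,290,-1.0 450.5,56.5,190,-1
```

```text
(array([472.20148896, 146.14748881, 200.5626529 ]), np.float64(1.387639523928617))
(array([475.73265606, 327.56752038, 199.66792542]), np.float64(1.1518314332939938))
12.0 [472.8 240.1 295.4] ydir -0.77 [-0.1 -0.6 -0.6] 85.68458241904703
-> [450.5, 56.5, 290.0, -1.0]
[-0.766, -0.083, 0.023] [-0.0001, 0.0, 0.0007] rows 1.9
[-0.766, -0.081, 0.023] [-0.0001, 0.0, 0.0007] rows 1.9
-> [450.5, 56.5, 190.0, -1.0]
[0.0, -0.0, 0.833] [0.0, -0.0, 0.0] rows 2.0
```

Call:
{"op": "arm_command", "data": {
  "rows": [
    [-0.766,-0.082,0.02,0,0,0,0.3],
    [-0.766,-0.082,0.02,0,0,0,0.6],
    [-0.766,-0.082,0.02,0,0,0,1]
  ]
}}

```text
t: 12.3
eef_pos: [461.8, 142.4, 292.8]
tool_rot: [-0.0, 0.714, 0.7, -0.001]
contact_force: [-0.1, 0.2, 0.5]
opening: 43.9
grasp_force: 0.0
```

Call:
{"op": "arm_command", "data": {
  "rows": [
    [-0.766,-0.082,0.02,0,0,0,1],
    [-0.766,-0.082,0.02,0,0,0,1],
    [-0.766,-0.082,0.02,0,0,0,1],
    [-0.766,-0.082,0.02,0,0,0,1],
    [-0.766,-0.082,0.02,0,0,0,1]
  ]
}}

```text
t: 12.8
eef_pos: [450.6, 57.7, 290.6]
tool_rot: [-0.0, 0.711, 0.703, -0.0]
contact_force: [-0.1, 0.4, -0.2]
opening: -0.4
grasp_force: 0.0
```

Call:
{"op": "arm_command", "data": {
  "rows": [
    [0,0,0.3,0,0,0,1],
    [0,0,0.6,0,0,0,1],
    [0,0,0.83,0,0,0,1],
    [0,0,0.83,0,0,0,1],
    [0,0,0.83,0,0,0,1]
  ]
}}

```text
t: 13.3
eef_pos: [450.9, 57.4, 192.1]
tool_rot: [0.0, 0.711, 0.703, -0.0]
contact_force: [0.5, -0.4, 0.7]
opening: 0.2
grasp_force: 0.0
```

```bash
python3 plan.py 450.5,56.5,174,-1; python3 - <<'E'
from h import *
a=grab("side","d6");b=grab("scene","s6")
for c,p in((b,(281,177)),(a,(229,209))):
    try: print(blob(c,"g",*p,12))
    except Exception as e: print(e)
i=cv2.resize(a["pixels"][130:250,170:290],(400,400),interpolation=cv2.INTER_CUBIC);j=cv2.resize(b["pixels"][110:230,230:350],(400,400),interpolation=cv2.INTER_CUBIC)
cv2.imwrite("pics/d6.png",np.hstack([i,j])[:,:,::-1])
E
```

```text
13.3 [450.9  57.4 192.1] ydir -0.70 [ 0.5 -0.4  0.7] 0.2149886229814738
-> [450.5, 56.5, 174.0, -1.0]
[-0.007, -0.003, 0.151] [-0.0002, 0.0002, 0.0017] rows 0.4
((np.float64(281.5), np.float64(177.0)), 28)
((np.float64(228.64285714285714), np.float64(209.57142857142858)), 28)
```

View pics/d6.png

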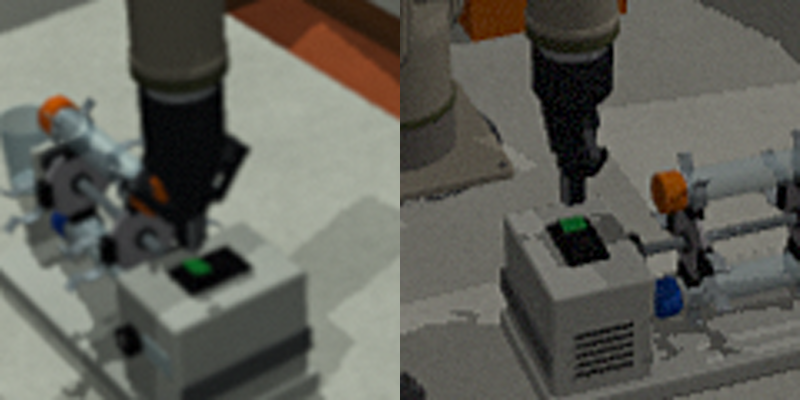

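The shut fingertips hang just above the green end: tip at (190,235) in the left crop and (572,195) in the right one, green at (198,266) and (572,225). Pressing in steps.

Call:
{"op": "arm_command", "data": {
  "rows": [
    [0,0,0.1,0,0,0,1],
    [0,0,0.16,0,0,0,1],
    [0,0,0.19,0,0,0,1],
    [0,0,0.19,0,0,0,1]
  ]
}}

```text
t: 13.8
eef_pos: [450.5, 56.6, 168.4]
tool_rot: [-0.0, 0.712, 0.702, -0.0]
contact_force: [-0.2, -0.2, 0.0]
opening: 0.0
grasp_force: 0.0
```

Call:
{"op": "arm_command", "data": {
  "rows": [
    [0,0,0.02,0,0,0,1],
    [0,0,0.035,0,0,0,1],
    [0,0,0.035,0,0,0,1]
  ]
}}

```text
t: 14.1
eef_pos: [450.6, 56.6, 164.8]
tool_rot: [-0.0, 0.712, 0.702, -0.0]
contact_force: [-3.9, -0.1, 3.1]
opening: -0.1
grasp_force: 2.2
```

Call:
{"op": "arm_command", "data": {
  "rows": [
    [0,0,0.02,0,0,0,1],
    [0,0,0.025,0,0,0,1],
    [0,0,0.025,0,0,0,1]
  ]
}}

```text
t: 14.4
eef_pos: [451.1, 56.7, 164.0]
tool_rot: [-0.0, 0.712, 0.702, 0.001]
contact_force: [-13.7, -3.1, 30.2]
opening: -0.2
grasp_force: 15.9
```

Call:
{"op": "arm_command", "data": {
  "rows": [
    [0,0,0.015,0,0,0,1],
    [0,0,0.02,0,0,0,1],
    [0,0,0.02,0,0,0,1]
  ]
}}

```text
t: 14.7
eef_pos: [451.4, 56.8, 163.5]
tool_rot: [-0.001, 0.712, 0.702, 0.001]
contact_force: [-23.9, -5.1, 52.6]
opening: 0.0
grasp_force: 27.9
```

A hard stop at z of about 164, which fits the rocker being fully down. Retracting to check.

Call:
{"op": "arm_command", "data": {
  "rows": [
    [0,0,-0.2,0,0,0,1],
    [0,0,-0.5,0,0,0,1],
    [0,0,-0.9,0,0,0,1],
    [0,0,-0.9,0,0,0,1]
  ]
}}

```text
t: 15.1
eef_pos: [453.4, 57.0, 273.1]
tool_rot: [0.002, 0.712, 0.702, 0.004]
contact_force: [1.4, 0.3, -0.5]
opening: 0.1
grasp_force: 0.0
```

Call:
{"op": "arm_command", "data": {
  "rows": [
    [-0.4,-0.3,-0.5,0,0,0,1],
    [-0.4,-0.3,-0.5,0,0,0,1],
    [-0.4,-0.3,-0.5,0,0,0,1],
    [-0.4,-0.3,-0.5,0,0,0,1]
  ]
}}

```text
t: 15.5
eef_pos: [414.4, 9.2, 327.4]
tool_rot: [0.0, 0.712, 0.702, 0.001]
contact_force: [-0.4, 0.8, 0.3]
opening: 0.2
grasp_force: 0.0
```

```bash
python3 plan.py; python3 - <<'E'
from h import *
w=grab("wrist","w7");a=grab("side","d7");b=grab("scene","s7")
O=[]
for c,p in((b,(281,178)),(a,(229,211))):
    g=blob(c,"g",*p,12);print(g);O.append((c,g[0]))
print(tri(O))
i=cv2.resize(a["pixels"][140:260,160:280],(400,400),interpolation=cv2.INTER_CUBIC);j=cv2.resize(b["pixels"][130:230,250:350],(400,400),interpolation=cv2.INTER_CUBIC)
cv2.imwrite("pics/d7.png",np.hstack([i,j])[:,:,::-1])
E
```

```text
15.5 [414.4   9.2 327.4] ydir -0.79 [-0.4  0.8  0.3] 0.21563817879666222
((np.float64(281.5263157894737), np.float64(177.68421052631578)), 19)
((np.float64(228.1818181818182), np.float64(211.0)), 44)
(array([452.54977348,  58.43952818, 163.04334374]), np.float64(0.3167452276665021))
```

View pics/d7.png

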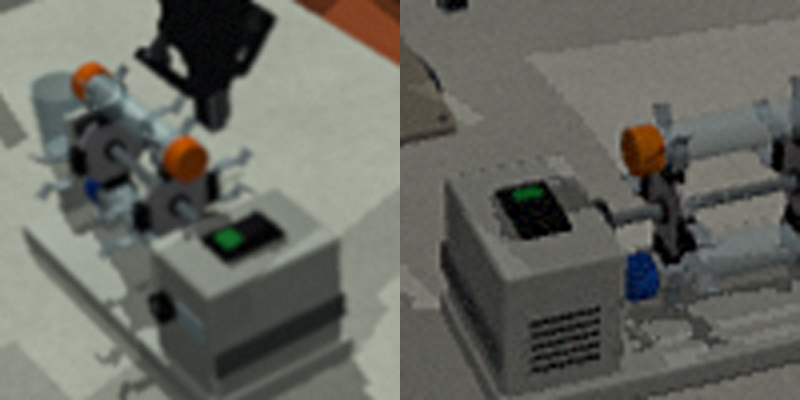

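The rocker is tilted with its green end down: the green mark dropped from z of about 168 to 163 and shows larger in the side view. The bottle is seated in both clips and the arm is clear, so I'm handing in.

```bash
python3 -c "
from plant import *
print(finish_job())"
```

```text
the job is handed in; nothing more can be done
None
```

The orange-capped bottle is snapped home in both top clips and released, the rotator's rocker switch is pressed on, and the job is handed in at about 16 s; no verdict came back, so my last camera views are the only check.

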